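# Put the canning shelf back in order

## Task

The wooden jar tray should hold the three short snap-lid jars, but a can stands in one of its cells, the missing snap-lid jar stands on the round cork mat and the funnel on the square tile. Put things right: the jar in the tray cell where the can is now, the funnel on the cork mat and the can on the square tile, each upright in the middle of its place, and as every place is taken, first park one of the three in the middle of the empty hexagonal trivet. Set everything down rather than dropping it, knock nothing over, and leave the two jars already in the tray and the taller screw-lid jar where they are.

Things in the scene. Friction and masses are not known exactly. Their poses are not given: they have to be found in the camera images.
- jar_tray: The jar tray: a low light-wood tray, 110 mm along its x by 310 mm along its y, with three cells side by side along its y axis, centred at y = -101.5, 0 and +101.5 mm (x = 0) in its own frame, each about 96 by 96 mm inside. The cell floor is 6 mm and the rims and dividers 14 mm above the shelf. Fixed. Origin: centre of the underside. At the start the can and two jars stand in its cells, in any order.
- round_mat: Round cork mat, 120 mm diameter, 6 mm thick: the funnel's place (the missing jar stands on it at the start). Fixed, does not move when touched. Origin: centre of its underside, on the shelf; its top, where things stand, is 6 mm above. 
- square_tile: Square white ceramic tile, 120 by 120 mm, 6 mm thick: the can's place (the funnel stands on it at the start). Fixed, does not move when touched. Origin: centre of its underside, on the shelf; its top, where things stand, is 6 mm above. 
- hex_trivet: Hexagonal dark cast-iron trivet, 120 mm across flats, 6 mm thick: the free spot, empty at the start. Fixed, does not move when touched. Origin: centre of its underside, on the shelf; its top, where things stand, is 6 mm above. 
- can: Closed can of corn, steel with a pull tab and a yellow and green label, 62 mm diameter, 82 mm high, about 260 g, standing upright in one cell of the jar tray at the start. Origin: centre of the underside; z up. 
- jar_a: The missing snap-lid jar, standing on the round cork mat at the start: a short clear-glass canning jar with a glass snap lid, orange seal and steel wire bail; glass body 60 mm diameter up to 52 mm height, lid 52 mm diameter, 75 mm high over all, about 200 g. Origin: centre of the underside; z up. 
- jar_b: A snap-lid jar already in the tray, to be left alone: a short clear-glass canning jar with a glass snap lid, orange seal and steel wire bail; glass body 60 mm diameter up to 52 mm height, lid 52 mm diameter, 75 mm high over all, about 200 g. Origin: centre of the underside; z up. 
- jar_c: Another snap-lid jar already in the tray, to be left alone: a short clear-glass canning jar with a glass snap lid, orange seal and steel wire bail; glass body 60 mm diameter up to 52 mm height, lid 52 mm diameter, 75 mm high over all, about 200 g. Origin: centre of the underside; z up. 
- funnel: White plastic kitchen funnel standing mouth down, spout up, on the square tile at the start: mouth 84 mm diameter at the bottom, cone up to 52 mm height, above it a spout 18 to 20 mm in diameter up to 100 mm height, best gripped by the spout; about 60 g. Origin: centre of the underside; z up. 
- tall_jar: Taller glass jar with a dark steel screw lid, 78 mm diameter, 120 mm high, at one side of the jar tray; not part of the set, to be left alone. Origin: centre of the underside; z up. 
Things that resemble listed ones, but are neither listed nor needed, are in the scene too. Leave any pink or turquoise look-alike of the funnel alone.

How it is judged:
By the outcome, as a careful person would: the job done as asked, in the order asked, and still so for the second after the job is handed in, with the robot touching nothing.
It also fails if it takes over 115 s, if anything falls off the work surface, if the arm or the gripper's body presses on something with over 40 N, if the wrist force passes 120 N, or if a joint passes its speed limit or range.

## Robot

A 6-joint arm with a two-finger parallel gripper is mounted at the origin on the work surface. World frame = base frame: x ahead of the robot, y to its left, z up, the work surface at z = 0. Lengths are in mm, angles in rad, forces in N, time in s.
With the tool pointing down it reaches from about 275 to 1000 mm from the base axis. Payload 8.4 kg.
Tool frame: the origin (TCP) lies midway between the tips of the shut fingers; the grasp point (between the pads) lies 19 mm behind it; z points along the fingers, y is the line along which they close (so a half turn about z gives the same grasp; the last joint's range is limited). The gripper opens to 85 mm and grips with 20 to 120 N. Pads are 22 mm wide; open, the fingers measure 114 mm over their backs; the gripper's body (76 mm by 85 mm) begins 54 mm behind the grasp point. The pads swing forward as they close: fully open they stand 13 mm farther back than shut.
Start: joints at [1.316, 0.353, 1.633, -0, 1.155, -0.002], TCP at [156.321, 605.138, 231.281] pointing down, gripper open.
Joint ranges: [-2.63, 2.63], [-0.92, 2.1], [0.06, 2.66], [-1.3, 4.44], [0, 2.69], [-3.02, 3.02]. Speed limits (rad/s): [2.22, 2.22, 2.79, 3.14, 3.14, 3.14].

## Interface

Orientations are given as [roll, pitch, yaw] about the fixed x, y, z axes, in that order (R = Rz(yaw) Ry(pitch) Rx(roll)).
In Python, from rig import monitor, imaging, r gives the robot as it stands.
- The arm moves only by the tool drive_tool, never from a script. Its argument "plan" is a list of rows, each an object of numbers: "x", "y", "z": the shift along the tool's x, y, z in units of 50 mm (1.0 is 50 mm); "ax", "ay", "az": the turn, a rotation vector about the tool's x, y, z in units of 6 degrees (1.0 is 6 degrees); "hand": the finger opening in mm, from 0 to 85.4. In form: [{"x": .., "y": .., "z": .., "ax": .., "ay": .., "az": .., "hand": ..}, ...]. A call has 1 to 8 rows; each row is the pose to reach, as a shift and turn from the pose commanded when the call began, along the tool's axes at that moment; what a row does not reach only later rows make up. A row lasts 1/10 s, in which the tool goes at most 50 mm and 8.59 degrees, less where a joint would pass 70% of its speed; a pose out of reach is approached as far as the arm can. A call with a gripper value outside its range is refused whole. The fingers move at their own pace and stop on an object; "grip_force" is the grip in N (left out, the last holds). Time passes only in rows, so rows that repeat a pose let the fingers close. It gives the time, the measured TCP pose, the force, the opening and the grip force at its end, in the units of the state.
- monitor.sense(): the state, without advancing time (a new reading comes with each control period).
- imaging.grab_frame(name): name is "side" or "top" or "wrist"; returns the picture (480x640x3 uint8, red, green, blue); there is no depth.
- imaging.camera_info(name): a dict with "mtx" (3x3 intrinsics, pixels), "R" (3x3) and "t" (3): a world point X has camera coordinates R X + t. Camera axes: x right, y down, z forward; pixel columns grow to the right and rows downward; lengths in mm; the calibration is good to about 2 mm. A picture is of the moment at which its call begins: read the wrist's pose just before it. camera_info takes no time and is no camera call; for the wrist camera it gives the pose at the moment of the call.
- r.sign_off(): hands the job in; it is judged then, once.
The state is a dict: "clock": time; "qpos": joint angles; "qvel": joint speeds; "joint_efforts": joint torques, N m; "eef_pos": TCP position; "tcp_rot": TCP orientation; "contact_force": force on the tool from outside, world axes, zero at the start; "wrist_torque": the same for the moment, N m; "opening": opening from 0.0 (shut) to 1.0 (fully open); "grasp_force": force on a finger pad.
Only numpy, scipy, OpenCV 4.12 (cv2) and the standard library are available. Lean on these libraries where they do the work, as an engineer would, in place of code of your own. Each camera call takes 0.05 s, during which the arm holds its last target. There are 200 camera calls.

## Working session

There is one attempt and no reset: what is moved stays moved. The work goes in short steps, Python scripts to look and compute and a tool call to move; the robot and the scene stay as the last step left them, time stands still between calls to the robot, and variables do not carry over. Pictures are saved under pics/ and viewed, at most 14 in all, crops included, and the job is handed in when it is done.

Besides the shell and the picture viewer there is one more tool, called after "Call:" by a JSON object that holds its "op" and its "data". drive_tool: Moves the arm, as the interface text tells. Its arguments: {"type":"object","properties":{"plan":{"type":"array","items":{"type":"object","properties":{"x":{"type":"number"},"y":{"type":"number"},"z":{"type":"number"},"ax":{"type":"number"},"ay":{"type":"number"},"az":{"type":"number"},"hand":{"type":"number"}}}},"grip_force":{"type":"number"}},"required":["plan"]}

```bash
mkdir -p pics; ls; python3 - <<'E'
from rig import monitor, imaging, r
import cv2
print(monitor.sense())
for n in ("side","top"):
    im=imaging.grab_frame(n); cv2.imwrite(f"pics/{n}0.png",im[:,:,::-1])
    c=imaging.camera_info(n); print(n,c)
E
```

```text
pics
{'clock': 0.0, 'qpos': array([ 1.31558569e+00,  3.53641737e-01,  1.63412576e+00,  4.30808785e-05,
        1.15519550e+00, -2.40657222e-03]), 'qvel': array([ 0.00063441, -0.00148412,  0.00012171, -0.00033616, -0.00078676,
        0.0001259 ]), 'joint_efforts': array([ 2.14698433e-03, -6.05237174e+01, -3.42072415e+01,  1.76456401e-04,
        9.32503841e-03, -4.22856954e-05]), 'eef_pos': array([156.19736826, 604.68263043, 230.56926437]), 'tcp_rot': array([-3.14022241e+00, -4.26874206e-05,  2.88877114e+00]), 'contact_force': array([ 0.29296469,  0.24105719, -0.3047859 ]), 'wrist_torque': array([ 0.04543967, -0.02303431, -0.01238787]), 'grasp_force': 0.0, 'opening': 0.9954754882300934}
side {'mtx': array([[585.13357689,   0.        , 325.8888838 ],
       [  0.        , 585.13357689, 249.44502615],
       [  0.        ,   0.        ,   1.        ]]), 'R': array([[ 0.97588121, -0.21759301,  0.01758275],
       [-0.13781408, -0.6765361 , -0.72339905],
       [ 0.16930194,  0.70352839, -0.69020624]]), 't': array([-454.31924501,   86.63066455,  991.8172453 ])}
top {'mtx': array([[470.68361524,   0.        , 314.4087973 ],
       [  0.        , 470.68361524, 230.42853446],
       [  0.        ,   0.        ,   1.        ]]), 'R': array([[-0.00713907, -0.99989723, -0.01243229],
       [-0.99623266,  0.00818634, -0.08633353],
       [ 0.08642644,  0.01176912, -0.99618872]]), 't': array([ 29.49691164, 494.58606893, 974.40445725])}
```

View pics/side0.png

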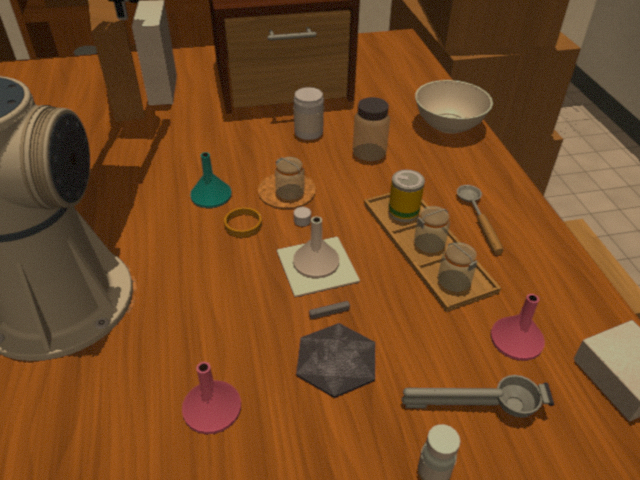

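View pics/top0.png

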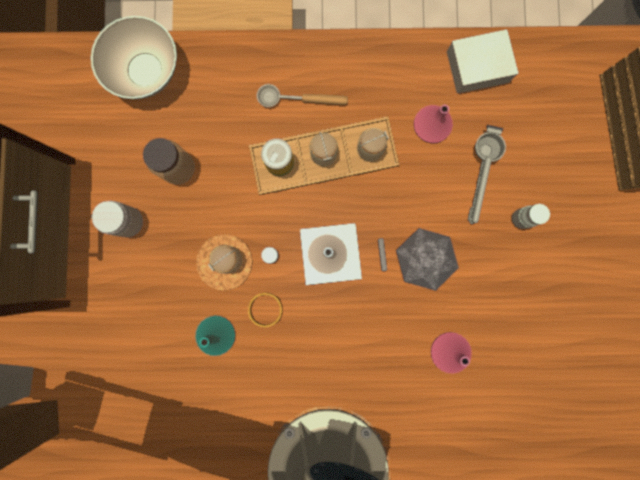

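The side view shows the jar on the cork mat (290,180), the funnel on the tile (317,255), the can in the tray's far-left cell (406,197), jars at (431,232) and (457,272), and the trivet at (337,358). Funnel candidates are teal (210,185), pink (212,400), pink (518,335) and white (317,255). The white one on the square tile fits the description. I'll confirm this on enlarged crops.

```bash
python3 - <<'E'
import cv2
t=cv2.imread("pics/top0.png"); s=cv2.imread("pics/side0.png")
cv2.imwrite("pics/topc.png",cv2.resize(t[110:300,190:470],None,fx=2.8,fy=2.8,interpolation=cv2.INTER_CUBIC))
cv2.imwrite("pics/sidec.png",cv2.resize(s[145:405,245:505],None,fx=2.3,fy=2.3,interpolation=cv2.INTER_CUBIC))
E
```

```text
(no output)
```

View pics/topc.png

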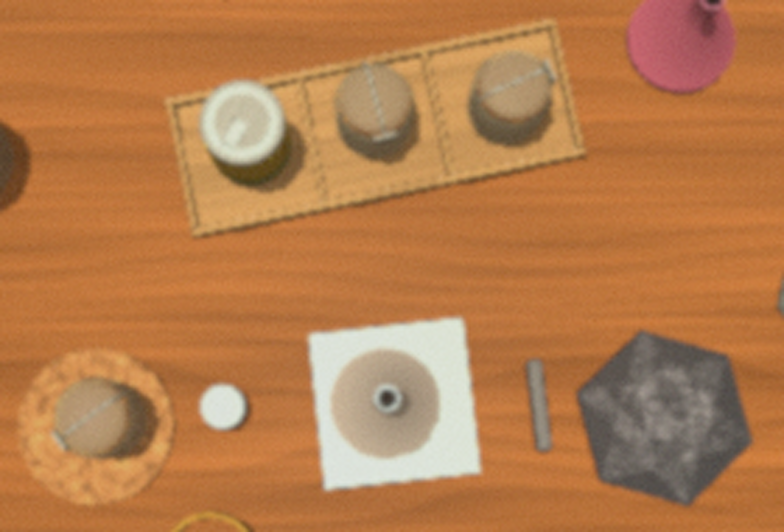

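View pics/sidec.png

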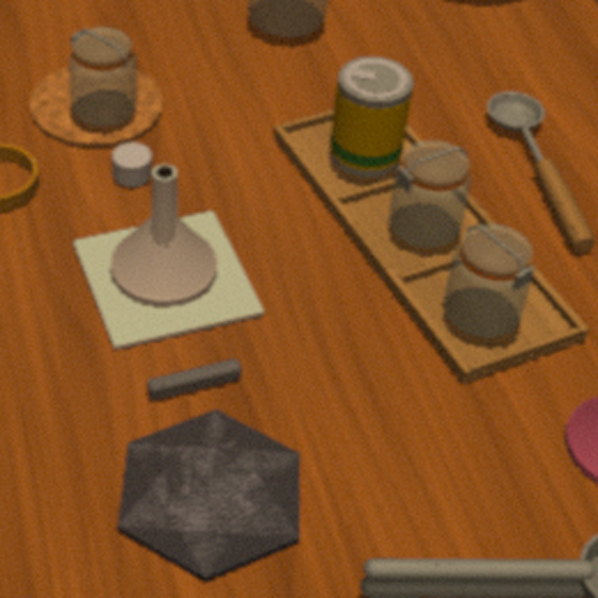

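The top crop shows the can in the tray at (243,122), jars at (375,105) and (512,88), the jar on the mat at (93,416), and the white funnel on the tile at (387,398), with the empty trivet at (664,417). The side crop agrees: the light funnel stands upright, and there is only one loose snap-lid jar. Next I triangulate.

```bash
cat > h.py <<'E'
import numpy as np
def ray(c,p):
    R,t=np.array(c["R"]),np.array(c["t"]); o=-R.T@t
    d=R.T@np.linalg.inv(c["mtx"])@np.array([p[0],p[1],1.]); return o,d/np.linalg.norm(d)
def plane(c,p,z):
    o,d=ray(c,p); return o+d*(z-o[2])/d[2]
def tri(rays):
    A=sum(np.eye(3)-np.outer(d,d) for o,d in rays); b=sum((np.eye(3)-np.outer(d,d))@o for o,d in rays)
    X=np.linalg.solve(A,b); return X,[np.linalg.norm((np.eye(3)-np.outer(d,d))@(X-o)) for o,d in rays]
E
python3 - <<'E'
from rig import imaging
from h import *
np.set_printoptions(precision=1,suppress=True)
T,S=imaging.camera_info("top"),imaging.camera_info("side")
tp=lambda p:(p[0]/2.8+190-.3,p[1]/2.8+110-.3); sp=lambda p:(p[0]/2.3+245-.3,p[1]/2.3+145-.3)
P={"can":((243,122),(375,80),82),"jarA":((93,416),(101,46),75),"fun":((387,398),(164,172),100),
"jb":((375,105),(435,162),75),"jc":((512,88),(496,246),75),
"mat":((96,426),(96,103),6),
"t1":((309,333),(213,212),6),"t2":((463,319),(263,312),6),"t3":((480,472),(116,346),6),"t4":((325,489),(75,242),6),
"h1":((643,332),(299,457),6),"h2":((730,356),(298,540),6),"h3":((750,437),(207,578),6),"h4":((688,503),(119,527),6),"h5":((601,478),(128,446),6),"h6":((579,396),(213,410),6),
"r2":((552,22),(585,328),14),"r3":((584,155),(464,376),14),"r4":((196,236),(276,128),14)}
out={}
for k,(a,b,z) in P.items():
    X,e=tri([ray(T,tp(a)),ray(S,sp(b))]); A=plane(T,tp(a),z);B=plane(S,sp(b),z); out[k]=(A+B)/2
    print(k,X,"%.1f"%e[0],"plane top",A[:2],"side",B[:2])
out["r1"]=plane(T,tp((167,100)),14); print("r1",out["r1"])
for n in "thr":
    L=[v for k,v in out.items() if k[0]==n and k[1:].isdigit()]; print(n,len(L),np.mean(L,0))
E
```

```text
can [645.4  99.9  87. ] 0.2 plane top [646.5 100.4] side [648.3 106.2]
jarA [435.4 208.4  74.4] 0.5 plane top [435.9 208.2] side [434.8 207.5]
fun [446.   -1.1 106.1] 0.2 plane top [446.1  -1.1] side [447.7   5.8]
jb [662.4   4.5  74.4] 2.4 plane top [659.8   5.1] side [664.6   3.9]
jc [673.5 -95.   74.7] 2.0 plane top [671.4 -94.4] side [675.5 -95.3]
mat [430.4 220.4   4. ] 0.2 plane top [430.2 220.1] side [430.2 217.9]
t1 [500.4  56.8   4.4] 0.0 plane top [500.3  56.7] side [499.9  55.1]
t2 [510.9 -61.8   4.9] 0.7 plane top [510.1 -61.6] side [511.2 -62.9]
t3 [394.1 -73.1   4.6] 1.0 plane top [393.2 -72.8] side [394.9 -74.5]
t4 [382.1  45.    3.6] 1.0 plane top [381.1  45.1] side [382.8  42.4]
h1 [ 499.9 -199.7    4.1] 0.8 plane top [ 498.9 -199.2] side [ 500.2 -201.2]
h2 [ 480.6 -265.3    5. ] 0.5 plane top [ 480.  -264.9] side [ 480.8 -266. ]
h3 [ 417.4 -279.1    1.9] 0.8 plane top [ 418.2 -278.1] side [ 415.9 -281.5]
h4 [ 368.4 -230.3    3.5] 0.2 plane top [ 368.7 -229.7] side [ 368. -232.]
h5 [ 387.3 -165.     2.3] 0.6 plane top [ 388.  -164.4] side [ 386.2 -167.7]
h6 [ 450.8 -149.1    6.8] 0.5 plane top [ 450.3 -149.2] side [ 451.5 -148.5]
r2 [ 741.9 -133.9   12.7] 1.1 plane top [ 740.4 -133.4] side [ 742.3 -135. ]
r3 [ 637.2 -156.9    8.6] 0.7 plane top [ 635.3 -155.8] side [ 635.5 -161.2]
r4 [576.3 142.7  13.3] 1.1 plane top [575.1 142.8] side [577.1 141.8]
r1 [681.8 165.7  14. ]
t 4 [446.7  -9.1   6. ]
h 6 [ 433.9 -215.2    6. ]
r 4 [658.6   3.8  14. ]
```

Heights agree with the text to within about 2 mm for the places, and 5–6 mm for the can and funnel tops, which I'll refine up close. The tray is centred at (658.6, 3.8) with yaw about 11.2°, so its target cell is near (639, 103). The tile is at (447,-9), the mat at (430,219) and the trivet at (434,-215). I'll park the funnel first.

```bash
cat > go.py <<'E'
# usage: go.py x y z toolY_angle_deg -> shift/turn units from the present pose
import sys
from rig import monitor
from h import *
from scipy.spatial.transform import Rotation as Ro
s=monitor.sense(); x,y,z,a=map(float,sys.argv[1:5])
R0=Ro.from_euler("xyz",s["tcp_rot"]); R1=Ro.from_euler("xyz",[np.pi,0,np.radians(a+90)])
d=R0.inv().apply(np.array([x,y,z])-s["eef_pos"])
print("t",round(s["clock"],2),"pos",s["eef_pos"].round(1),"q6 %.2f"%s["qpos"][5],"open %.2f grasp %.0f"%(s["opening"],s["grasp_force"]),"F",s["contact_force"].round(1))
print("mm",d.round(1),"units xyz",(d/50).round(3),"turn",(np.degrees((R0.inv()*R1).as_rotvec())/6).round(3))
E
python3 go.py 446 0 220 11
```

```text
t 0.1 pos [156.2 604.7 230.7] q6 -0.00 open 1.00 grasp 0 F [-0.9  1.1 -0.2]
mm [-431.8 -513.    11.3] units xyz [ -8.637 -10.26    0.225] turn [-1.1000e-02  6.0000e-03  1.0752e+01]
```

Call:
{"op": "drive_tool", "data": {"plan": [{"x": -0.6,"y": -0.7,"z": 0,"az": 0.8},{"x": -1.2,"y": -1.4,"z": 0,"az": 1.6},{"x": -1.8,"y": -2.1,"z": 0,"az": 2.4},{"x": -2.4,"y": -2.8,"z": 0,"az": 3.2},{"x": -3.0,"y": -3.5,"z": 0,"az": 4.0},{"x": -3.6,"y": -4.2,"z": 0,"az": 4.8},{"x": -4.2,"y": -4.9,"z": 0,"az": 5.6},{"x": -4.8,"y": -5.6,"z": 0,"az": 6.4,"hand": 85}], "grip_force": 30}}

```text
invalid input
```

```bash
python3 go.py 446 0 220 11
```

```text
t 0.1 pos [156.2 604.7 230.7] q6 -0.00 open 1.00 grasp 0 F [-0.9  1.1 -0.2]
mm [-431.8 -513.    11.3] units xyz [ -8.637 -10.26    0.225] turn [-1.1000e-02  6.0000e-03  1.0752e+01]
```

Call:
{"op": "drive_tool", "data": {"plan": [{"x": -0.6,"y": -0.7,"z": 0,"ax": 0,"ay": 0,"az": 0.8,"hand": 85},{"x": -1.2,"y": -1.4,"z": 0,"ax": 0,"ay": 0,"az": 1.6,"hand": 85},{"x": -1.8,"y": -2.1,"z": 0,"ax": 0,"ay": 0,"az": 2.4,"hand": 85},{"x": -2.4,"y": -2.8,"z": 0,"ax": 0,"ay": 0,"az": 3.2,"hand": 85},{"x": -3.0,"y": -3.5,"z": 0,"ax": 0,"ay": 0,"az": 4.0,"hand": 85},{"x": -3.6,"y": -4.2,"z": 0,"ax": 0,"ay": 0,"az": 4.8,"hand": 85},{"x": -4.2,"y": -4.9,"z": 0,"ax": 0,"ay": 0,"az": 5.6,"hand": 85},{"x": -4.8,"y": -5.6,"z": 0,"ax": 0,"ay": 0,"az": 6.4,"hand": 85}], "grip_force": 30}}

```text
clock: 0.9
eef_pos: [318.9, 272.2, 231.2]
tcp_rot: [3.142, 0.0, 2.216]
contact_force: [0.7, 0.5, 0.7]
opening: 0.996
grasp_force: 0.0
```

```bash
python3 go.py 446 0 220 11
```

```text
t 0.9 pos [318.9 272.2 231.2] q6 0.06 open 1.00 grasp 0 F [0.7 0.5 0.7]
mm [-293.9  -62.    11.2] units xyz [-5.879 -1.241  0.225] turn [0.000e+00 1.000e-03 4.324e+00]
```

Call:
{"op": "drive_tool", "data": {"plan": [{"x": -0.8,"y": -0.18,"z": -0.2,"ax": 0,"ay": 0,"az": 0.6,"hand": 85},{"x": -1.6,"y": -0.35,"z": -0.4,"ax": 0,"ay": 0,"az": 1.3,"hand": 85},{"x": -2.5,"y": -0.53,"z": -0.6,"ax": 0,"ay": 0,"az": 1.9,"hand": 85},{"x": -3.4,"y": -0.7,"z": -0.8,"ax": 0,"ay": 0,"az": 2.5,"hand": 85},{"x": -4.2,"y": -0.9,"z": -1.0,"ax": 0,"ay": 0,"az": 3.2,"hand": 85},{"x": -5.0,"y": -1.1,"z": -1.2,"ax": 0,"ay": 0,"az": 3.8,"hand": 85},{"x": -5.88,"y": -1.24,"z": -1.4,"ax": 0,"ay": 0,"az": 4.32,"hand": 85},{"x": -5.88,"y": -1.24,"z": -1.4,"ax": 0,"ay": 0,"az": 4.32,"hand": 85}]}}

```text
clock: 1.7
eef_pos: [449.0, -1.8, 302.5]
tcp_rot: [3.139, 0.002, 1.76]
contact_force: [0.3, 0.9, 0.0]
opening: 0.992
grasp_force: 0.0
```

```bash
cat > look.py <<'E'
import sys,cv2,pickle
from rig import imaging
n=sys.argv[1]; cam=sys.argv[2] if len(sys.argv)>2 else "wrist"
c=imaging.camera_info(cam); im=imaging.grab_frame(cam)
cv2.imwrite(f"pics/{n}.png",im[:,:,::-1]); pickle.dump(c,open(f"{n}.pkl","wb"))
E
python3 look.py w1; python3 go.py 446 0 220 11
```

```text
t 1.75 pos [4.475e+02 1.000e-01 3.016e+02] q6 -0.19 open 1.00 grasp 0 F [ 0.2  0.4 -0.6]
mm [ 0.2 -1.6 81.6] units xyz [ 0.004 -0.032  1.631] turn [ 0.006  0.004 -0.008]
```

View pics/w1.png

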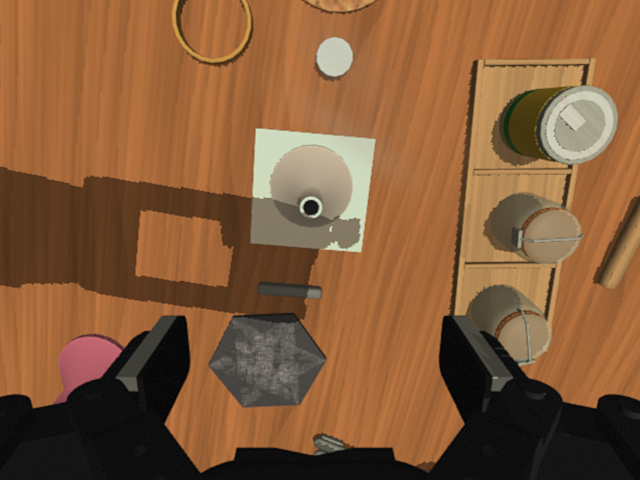

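The wrist view shows the spout top at (311,207), the tile corners (257,128), (375,140), (362,252), (250,242), the hex corners around (268,360), and the can top at (577,124).

```bash
python3 - <<'E'
import pickle
from rig import imaging
from h import *
np.set_printoptions(precision=1,suppress=True)
W=pickle.load(open("w1.pkl","rb"));T=imaging.camera_info("top")
tp=lambda p:(p[0]/2.8+190-.3,p[1]/2.8+110-.3)
print("fun",tri([ray(W,(311,207)),ray(T,tp((387,398)))]),plane(W,(311,207),106))
print("can",tri([ray(W,(577,124)),ray(T,tp((243,122)))]),plane(W,(577,124),88))
print("jb",tri([ray(W,(553,236)),ray(T,tp((375,105)))]))
tl=[(257,128),(375,140),(362,252),(250,242)]; hx=[(234,314),(293,314),(327,358),(300,405),(241,407),(210,361)]
for n,L in(("tile",tl),("hex",hx)):
    Q=np.array([plane(W,p,6) for p in L]);print(n,Q[:,:2].tolist() and Q.mean(0),np.linalg.norm(Q-np.roll(Q,1,0),axis=1))
print("tray corners",plane(W,(479,59),14),plane(W,(594,58),14))
E
```

```text
fun (array([446.7,  -0.9, 112.5]), [np.float64(1.1140343333587035), np.float64(1.1140343333586487)]) [448.   -2.4 106. ]
can (array([644.2,  99.9,  90.8]), [np.float64(0.3591632708638925), np.float64(0.3591632708638602)]) [645.9 100.5  88. ]
jb (array([656. ,   6.9,  92.2]), [np.float64(1.7896277941075358), np.float64(1.7896277941073586)])
tile [449.1  -9.4   6. ] [118.4 117.6 117.9 120.5]
hex [ 436.1 -213.7    6. ] [68.  66.3 68.6 72.2 71.4 71.7]
tray corners [578.7 144.7  14. ] [683.6 165.6  14. ]
```

Call:
{"op": "drive_tool", "data": {"plan": [{"x": -0.03,"y": -0.02,"z": 0.8,"ax": 0,"ay": 0,"az": 0,"hand": 85},{"x": -0.03,"y": -0.02,"z": 1.6,"ax": 0,"ay": 0,"az": 0,"hand": 85},{"x": -0.03,"y": -0.02,"z": 2.4,"ax": 0,"ay": 0,"az": 0,"hand": 85},{"x": -0.03,"y": -0.02,"z": 3.2,"ax": 0,"ay": 0,"az": 0,"hand": 85},{"x": -0.03,"y": -0.02,"z": 3.9,"ax": 0,"ay": 0,"az": 0,"hand": 85},{"x": -0.03,"y": -0.02,"z": 4.4,"ax": 0,"ay": 0,"az": 0,"hand": 70},{"x": -0.03,"y": -0.02,"z": 4.7,"ax": 0,"ay": 0,"az": 0,"hand": 50},{"x": -0.03,"y": -0.02,"z": 4.7,"ax": 0,"ay": 0,"az": 0,"hand": 40}]}}

```text
clock: 2.55
eef_pos: [443.4, 1.5, 64.2]
tcp_rot: [-3.137, -0.001, 1.768]
contact_force: [-0.7, 0.3, -0.0]
opening: 0.51
grasp_force: 0.0
```

```bash
python3 go.py 447 -1.5 66 11
```

```text
t 2.55 pos [443.4   1.5  64.2] q6 -0.20 open 0.51 grasp 0 F [-0.7  0.3 -0. ]
mm [-3.6  2.9 -1.8] units xyz [-0.072  0.058 -0.036] turn [-0.048 -0.011  0.047]
```

Call:
{"op": "drive_tool", "data": {"plan": [{"x": 0,"y": 0,"z": 0,"ax": 0,"ay": 0,"az": 0,"hand": 40},{"x": 0,"y": 0,"z": 0,"ax": 0,"ay": 0,"az": 0,"hand": 40}]}}

```text
clock: 2.75
eef_pos: [446.4, 0.9, 67.2]
tcp_rot: [3.14, 0.0, 1.767]
contact_force: [-0.1, 0.7, -0.2]
opening: 0.47
grasp_force: 0.0
```

```bash
python3 go.py 447 -1.5 66 11
```

```text
t 2.75 pos [446.4   0.9  67.2] q6 -0.20 open 0.47 grasp 0 F [-0.1  0.7 -0.2]
mm [-2.5  0.1  1.2] units xyz [-0.049  0.002  0.023] turn [0.012 0.002 0.039]
```

Settles in about 0.2 s. Adjust and close.

Call:
{"op": "drive_tool", "data": {"plan": [{"x": -0.05,"y": 0,"z": 0.02,"ax": 0,"ay": 0,"az": 0,"hand": 30},{"x": -0.05,"y": 0,"z": 0.02,"ax": 0,"ay": 0,"az": 0,"hand": 24},{"x": -0.05,"y": 0,"z": 0.02,"ax": 0,"ay": 0,"az": 0,"hand": 20},{"x": -0.05,"y": 0,"z": 0.02,"ax": 0,"ay": 0,"az": 0,"hand": 12},{"x": -0.05,"y": 0,"z": 0.02,"ax": 0,"ay": 0,"az": 0,"hand": 12},{"x": -0.05,"y": 0,"z": 0.02,"ax": 0,"ay": 0,"az": 0,"hand": 12},{"x": -0.05,"y": 0,"z": 0.02,"ax": 0,"ay": 0,"az": 0,"hand": 12}], "grip_force": 25}}

```text
clock: 3.45
eef_pos: [446.8, -2.0, 65.7]
tcp_rot: [3.141, 0.0, 1.766]
contact_force: [-0.9, 0.6, 6.1]
opening: 0.216
grasp_force: 24.8
```

```bash
python3 go.py 447 -1.5 66 11;python3 go.py 435 -214.5 166 11
```

```text
t 3.45 pos [446.8  -2.   65.7] q6 -0.20 open 0.22 grasp 25 F [-0.9  0.6  6.1]
mm [ 0.5  0.3 -0.3] units xyz [ 0.01   0.007 -0.006] turn [0.006 0.002 0.032]
t 3.45 pos [446.8  -2.   65.7] q6 -0.20 open 0.22 grasp 25 F [-0.9  0.6  6.1]
mm [-206.2  -52.7 -100.3] units xyz [-4.123 -1.054 -2.006] turn [0.006 0.002 0.032]
```

Call:
{"op": "drive_tool", "data": {"plan": [{"x": 0,"y": 0,"z": -0.4,"ax": 0,"ay": 0,"az": 0,"hand": 12},{"x": 0,"y": 0,"z": -1.0,"ax": 0,"ay": 0,"az": 0,"hand": 12},{"x": -0.5,"y": -0.12,"z": -1.2,"ax": 0,"ay": 0,"az": 0,"hand": 12},{"x": -1.3,"y": -0.33,"z": -1.2,"ax": 0,"ay": 0,"az": 0,"hand": 12},{"x": -2.1,"y": -0.53,"z": -1.2,"ax": 0,"ay": 0,"az": 0,"hand": 12},{"x": -2.9,"y": -0.74,"z": -1.2,"ax": 0,"ay": 0,"az": 0,"hand": 12},{"x": -3.6,"y": -0.92,"z": -1.2,"ax": 0,"ay": 0,"az": 0,"hand": 12},{"x": -4.0,"y": -1.02,"z": -1.2,"ax": 0,"ay": 0,"az": 0,"hand": 12}]}}

```text
clock: 4.25
eef_pos: [434.9, -210.5, 125.3]
tcp_rot: [3.141, 0.0, 1.765]
contact_force: [1.4, 0.4, -0.6]
opening: 0.217
grasp_force: 24.8
```

Call:
{"op": "drive_tool", "data": {"plan": [{"x": -0.1,"y": -0.03,"z": 0,"ax": 0,"ay": 0,"az": 0,"hand": 12},{"x": -0.12,"y": -0.03,"z": 0,"ax": 0,"ay": 0,"az": 0,"hand": 12},{"x": -0.12,"y": -0.03,"z": 0,"ax": 0,"ay": 0,"az": 0,"hand": 12}]}}

```text
clock: 4.55
eef_pos: [434.7, -213.5, 125.1]
tcp_rot: [-3.141, -0.001, 1.766]
contact_force: [-0.2, -0.2, -0.6]
opening: 0.216
grasp_force: 24.8
```

```bash
python3 go.py 435 -214.5 66 11; python3 look.py w2
```

```text
t 4.55 pos [ 434.7 -213.5  125.1] q6 -0.66 open 0.22 grasp 25 F [-0.2 -0.2 -0.6]
mm [-1.1  0.1 59.1] units xyz [-0.022  0.003  1.182] turn [-0.004 -0.006  0.033]
```

View pics/w2.png

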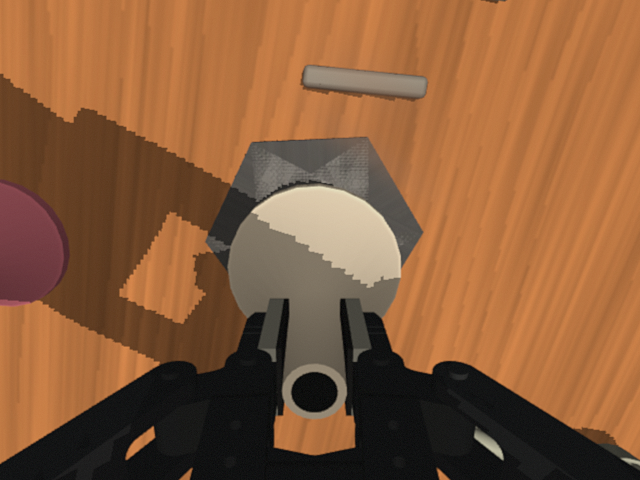

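The funnel hangs upright over the trivet (mouth ellipse around (315,260)). Lower it gently.

Call:
{"op": "drive_tool", "data": {"plan": [{"x": -0.02,"y": 0,"z": 0.3,"ax": 0,"ay": 0,"az": 0,"hand": 12},{"x": -0.02,"y": 0,"z": 0.7,"ax": 0,"ay": 0,"az": 0,"hand": 12},{"x": -0.02,"y": 0,"z": 1.0,"ax": 0,"ay": 0,"az": 0,"hand": 12},{"x": -0.02,"y": 0,"z": 1.1,"ax": 0,"ay": 0,"az": 0,"hand": 12},{"x": -0.02,"y": 0,"z": 1.15,"ax": 0,"ay": 0,"az": 0,"hand": 12},{"x": -0.02,"y": 0,"z": 1.17,"ax": 0,"ay": 0,"az": 0,"hand": 12},{"x": -0.02,"y": 0,"z": 1.18,"ax": 0,"ay": 0,"az": 0,"hand": 12},{"x": -0.02,"y": 0,"z": 1.18,"ax": 0,"ay": 0,"az": 0,"hand": 12}]}}

```text
clock: 5.4
eef_pos: [435.5, -215.3, 66.8]
tcp_rot: [3.141, 0.001, 1.766]
contact_force: [0.3, -0.6, -1.1]
opening: 0.213
grasp_force: 24.8
```

```bash
python3 go.py 435 -214.5 66 11
```

```text
t 5.4 pos [ 435.5 -215.3   66.8] q6 -0.66 open 0.21 grasp 25 F [ 0.3 -0.6 -1.1]
mm [ 0.9 -0.3  0.8] units xyz [ 0.018 -0.006  0.016] turn [0.007 0.005 0.033]
```

Call:
{"op": "drive_tool", "data": {"plan": [{"x": 0,"y": 0,"z": 0.01,"ax": 0,"ay": 0,"az": 0,"hand": 12},{"x": 0,"y": 0,"z": 0.02,"ax": 0,"ay": 0,"az": 0,"hand": 12},{"x": 0,"y": 0,"z": 0.03,"ax": 0,"ay": 0,"az": 0,"hand": 12},{"x": 0,"y": 0,"z": 0.03,"ax": 0,"ay": 0,"az": 0,"hand": 12}]}}

```text
clock: 5.8
eef_pos: [435.4, -215.4, 65.7]
tcp_rot: [3.141, 0.0, 1.766]
contact_force: [-3.1, 1.3, 11.3]
opening: 0.217
grasp_force: 26.0
```

Contact (11 N). Back off slightly and open.

Call:
{"op": "drive_tool", "data": {"plan": [{"x": 0,"y": 0,"z": -0.01,"ax": 0,"ay": 0,"az": 0,"hand": 18},{"x": 0,"y": 0,"z": -0.01,"ax": 0,"ay": 0,"az": 0,"hand": 24},{"x": 0,"y": 0,"z": -0.01,"ax": 0,"ay": 0,"az": 0,"hand": 34},{"x": 0,"y": 0,"z": -0.01,"ax": 0,"ay": 0,"az": 0,"hand": 50},{"x": 0,"y": 0,"z": -0.3,"ax": 0,"ay": 0,"az": 0,"hand": 70},{"x": 0,"y": 0,"z": -1.0,"ax": 0,"ay": 0,"az": 0,"hand": 85},{"x": 0,"y": 0,"z": -1.8,"ax": 0,"ay": 0,"az": 0,"hand": 85},{"x": 0,"y": 0,"z": -2.7,"ax": 0,"ay": 0,"az": 0,"hand": 85}]}}

```text
clock: 6.6
eef_pos: [434.3, -214.8, 200.5]
tcp_rot: [-3.14, -0.001, 1.766]
contact_force: [0.6, -0.4, -0.1]
opening: 0.995
grasp_force: 0.0
```

```bash
python3 look.py w3; python3 go.py 580 80 200 11
```

```text
t 6.65 pos [ 437.9 -216.6  207.8] q6 -0.66 open 1.00 grasp 0 F [ 2.9 -2.1  6.3]
mm [263.4 196.9   7.8] units xyz [5.268 3.939 0.155] turn [0.06  0.047 0.032]
```

View pics/w3.png

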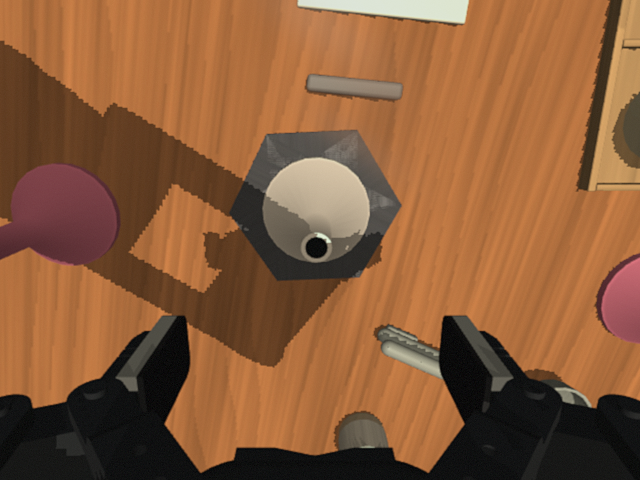

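The funnel stands upright near the centre of the trivet: mouth centre about (316,210), hexagon centre (315,206). Next is the can.

Call:
{"op": "drive_tool", "data": {"plan": [{"x": 0.7,"y": 0.6,"z": 0,"ax": 0,"ay": 0,"az": 0,"hand": 85},{"x": 1.4,"y": 1.2,"z": 0,"ax": 0,"ay": 0,"az": 0,"hand": 85},{"x": 2.1,"y": 1.8,"z": 0,"ax": 0,"ay": 0,"az": 0,"hand": 85},{"x": 2.8,"y": 2.4,"z": 0,"ax": 0,"ay": 0,"az": 0,"hand": 85},{"x": 3.5,"y": 3.0,"z": 0,"ax": 0,"ay": 0,"az": 0,"hand": 85},{"x": 4.2,"y": 3.6,"z": 0,"ax": 0,"ay": 0,"az": 0,"hand": 85},{"x": 4.9,"y": 4.2,"z": 0,"ax": 0,"ay": 0,"az": 0,"hand": 85},{"x": 5.3,"y": 4.8,"z": 0,"ax": 0,"ay": 0,"az": 0,"hand": 85}]}}

```text
clock: 7.45
eef_pos: [619.4, 94.2, 199.5]
tcp_rot: [-3.141, -0.0, 1.768]
contact_force: [-0.6, -0.6, 0.9]
opening: 0.996
grasp_force: 0.0
```

Call:
{"op": "drive_tool", "data": {"plan": [{"x": 0.0,"y": 0.4,"z": 0,"ax": 0,"ay": 0,"az": 0,"hand": 85},{"x": 0,"y": 0.5,"z": 0,"ax": 0,"ay": 0,"az": 0,"hand": 85},{"x": 0,"y": 0.5,"z": 0,"ax": 0,"ay": 0,"az": 0,"hand": 85},{"x": 0,"y": 0.5,"z": 0,"ax": 0,"ay": 0,"az": 0,"hand": 85}]}}

```text
clock: 7.85
eef_pos: [642.6, 95.4, 199.4]
tcp_rot: [-3.14, 0.0, 1.765]
contact_force: [1.0, -0.9, 0.2]
opening: 0.992
grasp_force: 0.0
```

```bash
python3 go.py 645.5 100.3 210 11.2; python3 look.py w4
```

```text
t 7.85 pos [642.6  95.4 199.4] q6 -0.05 open 0.99 grasp 0 F [ 1.  -0.9  0.2]
mm [  4.2   3.8 -10.6] units xyz [ 0.084  0.076 -0.213] turn [-0.013  0.    -0.007]
```

View pics/w4.png

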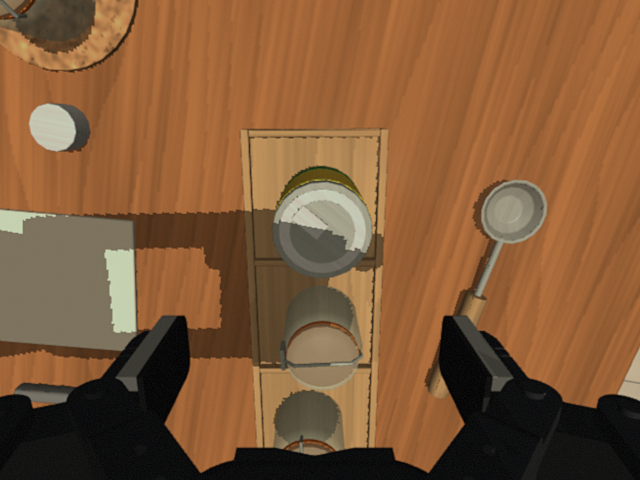

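The can top is at (322,229), and the cell corners are about (252,135), (383,135), (379,260), (254,260).

```bash
python3 - <<'E'
import pickle
from h import *
np.set_printoptions(precision=1,suppress=True)
W=pickle.load(open("w4.pkl","rb"));W1=pickle.load(open("w1.pkl","rb"))
print("can",plane(W,(322,229),88),tri([ray(W,(322,229)),ray(W1,(577,124))]))
Q=np.array([plane(W,p,14) for p in [(243,130),(388,130),(252,135),(383,135),(379,260),(254,260)]]);print(Q,"cell",Q[2:].mean(0))
E
python3 go.py 645 100 41 11.2
```

```text
can [647.  101.3  88. ] (array([647.2, 100.7,  85.8]), [np.float64(0.01954295957421032), np.float64(0.01954295957411425)])
[[579.9 144.8  14. ]
 [685.1 165.5  14. ]
 [587.  142.5  14. ]
 [682.4 161.3  14. ]
 [702.6  65.2  14. ]
 [603.5  45.7  14. ]] cell [643.9 103.7  14. ]
t 7.9 pos [642.6  95.4 199.6] q6 -0.05 open 0.99 grasp 0 F [ 0.9 -0.1  1. ]
mm [  4.1   3.4 158.6] units xyz [0.082 0.068 3.172] turn [-0.01   0.    -0.009]
```

Call:
{"op": "drive_tool", "data": {"plan": [{"x": 0.05,"y": 0.05,"z": 0.5,"ax": 0,"ay": 0,"az": 0,"hand": 85},{"x": 0.1,"y": 0.1,"z": 1.0,"ax": 0,"ay": 0,"az": 0,"hand": 85},{"x": 0.1,"y": 0.1,"z": 1.5,"ax": 0,"ay": 0,"az": 0,"hand": 85},{"x": 0.1,"y": 0.1,"z": 2.0,"ax": 0,"ay": 0,"az": 0,"hand": 85},{"x": 0.1,"y": 0.1,"z": 2.5,"ax": 0,"ay": 0,"az": 0,"hand": 85},{"x": 0.1,"y": 0.1,"z": 2.9,"ax": 0,"ay": 0,"az": 0,"hand": 85},{"x": 0.1,"y": 0.1,"z": 3.15,"ax": 0,"ay": 0,"az": 0,"hand": 85},{"x": 0.1,"y": 0.1,"z": 3.15,"ax": 0,"ay": 0,"az": 0,"hand": 85}]}}

```text
clock: 8.7
eef_pos: [646.0, 101.4, 40.9]
tcp_rot: [-3.139, -0.0, 1.766]
contact_force: [-1.4, 0.7, 0.2]
opening: 0.997
grasp_force: 0.0
```

Call:
{"op": "drive_tool", "data": {"plan": [{"x": 0,"y": 0,"z": 0,"ax": 0,"ay": 0,"az": 0,"hand": 74},{"x": 0,"y": 0,"z": 0,"ax": 0,"ay": 0,"az": 0,"hand": 68},{"x": 0,"y": 0,"z": 0,"ax": 0,"ay": 0,"az": 0,"hand": 64}]}}

```text
clock: 9.0
eef_pos: [648.0, 102.1, 43.5]
tcp_rot: [3.14, 0.0, 1.766]
contact_force: [-0.4, -0.1, -0.2]
opening: 0.749
grasp_force: 0.0
```

```bash
python3 go.py 646.5 101 41 11.2
```

```text
t 9.0 pos [648.  102.1  43.5] q6 -0.04 open 0.75 grasp 0 F [-0.4 -0.1 -0.2]
mm [-0.8 -1.7  2.5] units xyz [-0.015 -0.035  0.05 ] turn [ 0.013  0.001 -0.002]
```

Call:
{"op": "drive_tool", "data": {"plan": [{"x": -0.01,"y": -0.03,"z": 0.05,"ax": 0,"ay": 0,"az": 0,"hand": 64},{"x": -0.01,"y": -0.03,"z": 0.05,"ax": 0,"ay": 0,"az": 0,"hand": 61},{"x": -0.01,"y": -0.03,"z": 0.05,"ax": 0,"ay": 0,"az": 0,"hand": 55},{"x": -0.01,"y": -0.03,"z": 0.05,"ax": 0,"ay": 0,"az": 0,"hand": 55},{"x": -0.01,"y": -0.03,"z": 0.05,"ax": 0,"ay": 0,"az": 0,"hand": 55},{"x": -0.01,"y": -0.03,"z": 0.05,"ax": 0,"ay": 0,"az": 0,"hand": 55}], "grip_force": 40}}

```text
clock: 9.6
eef_pos: [646.7, 101.3, 40.5]
tcp_rot: [3.14, 0.0, 1.766]
contact_force: [-1.3, -0.5, 6.0]
opening: 0.716
grasp_force: 42.4
```

```bash
python3 go.py 448 -9.3 110 6
```

```text
t 9.6 pos [646.7 101.3  40.5] q6 -0.04 open 0.72 grasp 42 F [-1.3 -0.5  6. ]
mm [ -69.9 -216.3  -69.7] units xyz [-1.398 -4.326 -1.394] turn [0.011 0.001 0.866]
```

Call:
{"op": "drive_tool", "data": {"plan": [{"x": 0,"y": 0,"z": -0.3,"ax": 0,"ay": 0,"az": 0,"hand": 55},{"x": 0,"y": 0,"z": -0.8,"ax": 0,"ay": 0,"az": 0,"hand": 55},{"x": 0,"y": -0.3,"z": -1.2,"ax": 0,"ay": 0,"az": 0,"hand": 55},{"x": -0.1,"y": -0.9,"z": -1.4,"ax": 0,"ay": 0,"az": 0.2,"hand": 55},{"x": -0.35,"y": -1.6,"z": -1.4,"ax": 0,"ay": 0,"az": 0.4,"hand": 55},{"x": -0.65,"y": -2.3,"z": -1.4,"ax": 0,"ay": 0,"az": 0.6,"hand": 55},{"x": -0.95,"y": -3.0,"z": -1.4,"ax": 0,"ay": 0,"az": 0.8,"hand": 55},{"x": -1.2,"y": -3.7,"z": -1.4,"ax": 0,"ay": 0,"az": 0.87,"hand": 55}]}}

```text
clock: 10.4
eef_pos: [475.0, 5.8, 110.4]
tcp_rot: [3.141, 0.0, 1.675]
contact_force: [0.1, -1.0, -2.7]
opening: 0.718
grasp_force: 44.3
```

Call:
{"op": "drive_tool", "data": {"plan": [{"x": -0.15,"y": -0.35,"z": 0,"ax": 0,"ay": 0,"az": 0,"hand": 55},{"x": -0.2,"y": -0.6,"z": 0,"ax": 0,"ay": 0,"az": 0,"hand": 55},{"x": -0.2,"y": -0.6,"z": 0,"ax": 0,"ay": 0,"az": 0,"hand": 55},{"x": -0.2,"y": -0.6,"z": 0,"ax": 0,"ay": 0,"az": 0,"hand": 55}]}}

```text
clock: 10.8
eef_pos: [448.8, -6.3, 110.3]
tcp_rot: [3.14, 0.0, 1.675]
contact_force: [-0.3, 0.1, -2.1]
opening: 0.716
grasp_force: 44.4
```

```bash
python3 go.py 448 -9.3 41 6; python3 look.py w5
```

```text
t 10.8 pos [448.8  -6.3 110.3] q6 -0.12 open 0.72 grasp 44 F [-0.3  0.1 -2.1]
mm [-2.9 -1.2 69.3] units xyz [-0.058 -0.025  1.387] turn [ 0.017  0.001 -0.005]
```

View pics/w5.png

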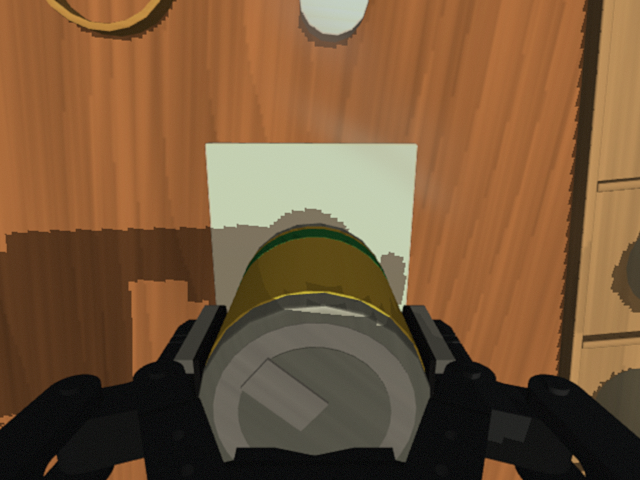

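The can hangs upright and aligned over the tile. Lower it.

Call:
{"op": "drive_tool", "data": {"plan": [{"x": -0.06,"y": -0.02,"z": 0.3,"ax": 0,"ay": 0,"az": 0,"hand": 55},{"x": -0.06,"y": -0.02,"z": 0.7,"ax": 0,"ay": 0,"az": 0,"hand": 55},{"x": -0.06,"y": -0.02,"z": 1.1,"ax": 0,"ay": 0,"az": 0,"hand": 55},{"x": -0.06,"y": -0.02,"z": 1.28,"ax": 0,"ay": 0,"az": 0,"hand": 55},{"x": -0.06,"y": -0.02,"z": 1.33,"ax": 0,"ay": 0,"az": 0,"hand": 55},{"x": -0.06,"y": -0.02,"z": 1.36,"ax": 0,"ay": 0,"az": 0,"hand": 55},{"x": -0.06,"y": -0.02,"z": 1.38,"ax": 0,"ay": 0,"az": 0,"hand": 55},{"x": -0.06,"y": -0.02,"z": 1.38,"ax": 0,"ay": 0,"az": 0,"hand": 55}]}}

```text
clock: 11.65
eef_pos: [447.4, -9.6, 41.3]
tcp_rot: [3.141, 0.0, 1.675]
contact_force: [-0.4, -0.5, -1.8]
opening: 0.717
grasp_force: 44.4
```

Call:
{"op": "drive_tool", "data": {"plan": [{"x": 0,"y": 0,"z": 0,"ax": 0,"ay": 0,"az": 0,"hand": 55}]}}

```text
clock: 11.75
eef_pos: [447.3, -9.7, 41.3]
tcp_rot: [3.141, 0.0, 1.675]
contact_force: [0.1, -0.1, -2.5]
opening: 0.714
grasp_force: 44.4
```

Call:
{"op": "drive_tool", "data": {"plan": [{"x": 0,"y": 0.01,"z": 0.01,"ax": 0,"ay": 0,"az": 0,"hand": 55},{"x": 0,"y": 0.01,"z": 0.02,"ax": 0,"ay": 0,"az": 0,"hand": 55},{"x": 0,"y": 0.01,"z": 0.02,"ax": 0,"ay": 0,"az": 0,"hand": 55}]}}

```text
clock: 12.05
eef_pos: [447.7, -9.6, 40.4]
tcp_rot: [3.141, 0.0, 1.675]
contact_force: [-2.1, -0.2, 7.9]
opening: 0.716
grasp_force: 45.4
```

Call:
{"op": "drive_tool", "data": {"plan": [{"x": 0,"y": 0,"z": -0.01,"ax": 0,"ay": 0,"az": 0,"hand": 62},{"x": 0,"y": 0,"z": -0.01,"ax": 0,"ay": 0,"az": 0,"hand": 68},{"x": 0,"y": 0,"z": -0.01,"ax": 0,"ay": 0,"az": 0,"hand": 76},{"x": 0,"y": 0,"z": -0.01,"ax": 0,"ay": 0,"az": 0,"hand": 85},{"x": 0,"y": 0,"z": -0.5,"ax": 0,"ay": 0,"az": 0,"hand": 85},{"x": 0,"y": 0,"z": -1.2,"ax": 0,"ay": 0,"az": 0,"hand": 85},{"x": 0,"y": 0,"z": -2.1,"ax": 0,"ay": 0,"az": 0,"hand": 85},{"x": 0,"y": 0,"z": -3.0,"ax": 0,"ay": 0,"az": 0,"hand": 85}]}}

```text
clock: 12.85
eef_pos: [446.7, -9.6, 191.1]
tcp_rot: [-3.14, -0.0, 1.675]
contact_force: [0.3, 0.3, -0.0]
opening: 0.994
grasp_force: 0.0
```

```bash
python3 look.py w6; python3 go.py 436 208 190 35
```

```text
t 12.9 pos [450.6  -9.7 197.9] q6 -0.13 open 1.00 grasp 0 F [ 4.1 -0.5  6.3]
mm [218.    8.1   7.7] units xyz [4.36  0.162 0.154] turn [ 0.075  0.03  -4.837]
```

View pics/w6.png

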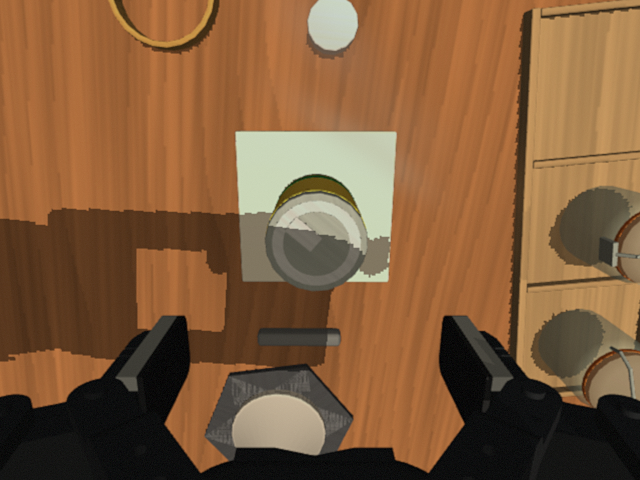

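The can stands upright on the tile: top at (316,241), tile spanning (236..396, 131..282). Next is the jar.

Call:
{"op": "drive_tool", "data": {"plan": [{"x": 0.4,"y": 0,"z": 0,"ax": 0,"ay": 0,"az": -0.6,"hand": 85},{"x": 1.0,"y": 0,"z": 0,"ax": 0,"ay": 0,"az": -1.3,"hand": 85},{"x": 1.7,"y": 0.05,"z": 0,"ax": 0,"ay": 0,"az": -2.0,"hand": 85},{"x": 2.4,"y": 0.1,"z": 0,"ax": 0,"ay": 0,"az": -2.8,"hand": 85},{"x": 3.1,"y": 0.15,"z": 0,"ax": 0,"ay": 0,"az": -3.6,"hand": 85},{"x": 3.8,"y": 0.16,"z": 0,"ax": 0,"ay": 0,"az": -4.4,"hand": 85},{"x": 4.36,"y": 0.16,"z": 0,"ax": 0,"ay": 0,"az": -4.84,"hand": 85},{"x": 4.36,"y": 0.16,"z": 0,"ax": 0,"ay": 0,"az": -4.84,"hand": 85}]}}

```text
clock: 13.7
eef_pos: [432.4, 210.8, 189.7]
tcp_rot: [3.141, -0.001, 2.186]
contact_force: [-0.3, -0.1, 0.2]
opening: 0.991
grasp_force: 0.0
```

Call:
{"op": "drive_tool", "data": {"plan": [{"x": 0,"y": 0,"z": 0,"ax": 0,"ay": 0,"az": 0,"hand": 85},{"x": 0,"y": 0,"z": 0,"ax": 0,"ay": 0,"az": 0,"hand": 85}]}}

```text
clock: 13.9
eef_pos: [432.5, 207.4, 189.6]
tcp_rot: [-3.141, 0.0, 2.181]
contact_force: [0.1, -0.2, -0.2]
opening: 0.997
grasp_force: 0.0
```

```bash
python3 go.py 436 208 20 35; python3 look.py w7
```

```text
t 13.9 pos [432.5 207.4 189.6] q6 -0.17 open 1.00 grasp 0 F [ 0.1 -0.2 -0.2]
mm [ -1.5   3.4 169.6] units xyz [-0.03   0.067  3.392] turn [-0.006  0.001 -0.004]
```

View pics/w7.png

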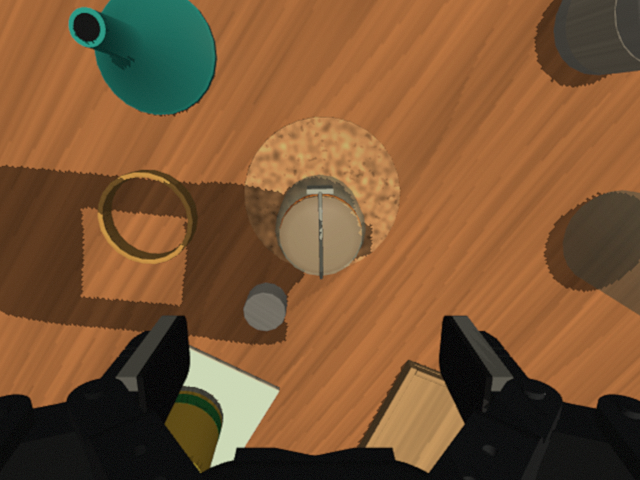

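The jar lid centre is at (320,235), its bail in the image's vertical direction (so the closing line is clear). The mat centre is about (323,194), and a cap is at (265,305).

```bash
python3 - <<'E'
import pickle
from rig import imaging
from h import *
np.set_printoptions(precision=1,suppress=True)
W=pickle.load(open("w7.pkl","rb"));T=imaging.camera_info("top")
tp=lambda p:(p[0]/2.8+190-.3,p[1]/2.8+110-.3)
for z in (75,79):print("jar",plane(W,(320,235),z))
print("tri",tri([ray(W,(320,235)),ray(T,tp((93,416)))]))
print("mat",plane(W,(323,194),6),np.linalg.norm(plane(W,(246,194),6)-plane(W,(400,194),6)),"cap",plane(W,(265,310),20))
W=pickle.load(open("w6.pkl","rb"));Q=[plane(W,p,6) for p in [(236,131),(396,131),(389,282),(243,282)]]
print("tile",np.mean(Q,0),"can",plane(W,(316,241),88))
E
python3 go.py 436.5 208.5 20 35
```

```text
jar [436.3 209.7  75. ]
jar [435.5 210.6  79. ]
tri (array([436.4, 208.9,  72. ]), [np.float64(0.43708085255229856), np.float64(0.43708085255234586)])
mat [431.5 222.1   6. ] 118.1873777300552 cap [445.9 121.1  20. ]
tile [448.8  -9.5   6. ] can [448.5  -9.6  88. ]
t 13.95 pos [432.6 207.2 189.7] q6 -0.17 open 1.00 grasp 0 F [-1.   0.2  0.7]
mm [ -1.2   4.1 169.7] units xyz [-0.023  0.081  3.393] turn [-0.005  0.001 -0.009]
```

Call:
{"op": "drive_tool", "data": {"plan": [{"x": -0.01,"y": 0.08,"z": 0.5,"ax": 0,"ay": 0,"az": 0,"hand": 85},{"x": -0.01,"y": 0.08,"z": 1.0,"ax": 0,"ay": 0,"az": 0,"hand": 85},{"x": -0.01,"y": 0.08,"z": 1.5,"ax": 0,"ay": 0,"az": 0,"hand": 85},{"x": -0.01,"y": 0.08,"z": 2.0,"ax": 0,"ay": 0,"az": 0,"hand": 85},{"x": -0.01,"y": 0.08,"z": 2.5,"ax": 0,"ay": 0,"az": 0,"hand": 85},{"x": -0.01,"y": 0.08,"z": 3.0,"ax": 0,"ay": 0,"az": 0,"hand": 85},{"x": -0.01,"y": 0.08,"z": 3.35,"ax": 0,"ay": 0,"az": 0,"hand": 85},{"x": -0.01,"y": 0.08,"z": 3.42,"ax": 0,"ay": 0,"az": 0,"hand": 80}]}}

```text
clock: 14.75
eef_pos: [435.2, 208.5, 17.2]
tcp_rot: [-3.138, -0.0, 2.18]
contact_force: [-0.2, -0.5, -0.5]
opening: 0.937
grasp_force: 0.0
```

Call:
{"op": "drive_tool", "data": {"plan": [{"x": 0,"y": 0,"z": 0,"ax": 0,"ay": 0,"az": 0,"hand": 74},{"x": 0,"y": 0,"z": 0,"ax": 0,"ay": 0,"az": 0,"hand": 68},{"x": 0,"y": 0,"z": 0,"ax": 0,"ay": 0,"az": 0,"hand": 64}]}}

```text
clock: 15.05
eef_pos: [437.0, 210.1, 19.8]
tcp_rot: [3.14, 0.0, 2.182]
contact_force: [0.2, 0.3, 0.3]
opening: 0.748
grasp_force: 0.0
```

```bash
python3 go.py 436.2 209.2 18 35
```

```text
t 15.05 pos [437.  210.1  19.8] q6 -0.17 open 0.75 grasp 0 F [0.2 0.3 0.3]
mm [-0.3 -1.1  1.8] units xyz [-0.006 -0.023  0.036] turn [ 0.017  0.003 -0.001]
```

Call:
{"op": "drive_tool", "data": {"plan": [{"x": 0,"y": -0.02,"z": 0.03,"ax": 0,"ay": 0,"az": 0,"hand": 63},{"x": 0,"y": -0.02,"z": 0.03,"ax": 0,"ay": 0,"az": 0,"hand": 60},{"x": 0,"y": -0.02,"z": 0.03,"ax": 0,"ay": 0,"az": 0,"hand": 53},{"x": 0,"y": -0.02,"z": 0.03,"ax": 0,"ay": 0,"az": 0,"hand": 53},{"x": 0,"y": -0.02,"z": 0.03,"ax": 0,"ay": 0,"az": 0,"hand": 53},{"x": 0,"y": -0.02,"z": 0.03,"ax": 0,"ay": 0,"az": 0,"hand": 53}], "grip_force": 40}}

```text
clock: 15.65
eef_pos: [435.6, 209.5, 18.1]
tcp_rot: [3.141, 0.0, 2.182]
contact_force: [-1.8, -1.7, 9.8]
opening: 0.693
grasp_force: 41.0
```

```bash
python3 go.py 642.2 103.3 100 11.2
```

```text
t 15.65 pos [435.6 209.5  18.1] q6 -0.17 open 0.69 grasp 41 F [-1.8 -1.7  9.8]
mm [-205.5  108.3  -81.8] units xyz [-4.11   2.166 -1.637] turn [0.007 0.    3.97 ]
```

Call:
{"op": "drive_tool", "data": {"plan": [{"x": 0,"y": 0,"z": -0.3,"ax": 0,"ay": 0,"az": 0,"hand": 53},{"x": 0,"y": 0,"z": -0.8,"ax": 0,"ay": 0,"az": 0,"hand": 53},{"x": -0.4,"y": 0.2,"z": -1.3,"ax": 0,"ay": 0,"az": 0.5,"hand": 53},{"x": -1.0,"y": 0.53,"z": -1.6,"ax": 0,"ay": 0,"az": 1.2,"hand": 53},{"x": -1.7,"y": 0.9,"z": -1.6,"ax": 0,"ay": 0,"az": 2.0,"hand": 53},{"x": -2.4,"y": 1.26,"z": -1.6,"ax": 0,"ay": 0,"az": 2.7,"hand": 53},{"x": -3.1,"y": 1.63,"z": -1.6,"ax": 0,"ay": 0,"az": 3.4,"hand": 53},{"x": -3.7,"y": 1.95,"z": -1.6,"ax": 0,"ay": 0,"az": 3.97,"hand": 53}]}}

```text
clock: 16.45
eef_pos: [622.7, 112.7, 97.2]
tcp_rot: [-3.142, 0.0, 1.763]
contact_force: [-0.1, -0.7, -3.1]
opening: 0.694
grasp_force: 44.1
```

```bash
python3 go.py 642.4 103.3 100 11.2
```

```text
t 16.45 pos [622.7 112.7  97.2] q6 -0.02 open 0.69 grasp 44 F [-0.1 -0.7 -3.1]
mm [-13.   17.5  -2.8] units xyz [-0.259  0.351 -0.056] turn [-0.     0.001 -0.031]
```

Call:
{"op": "drive_tool", "data": {"plan": [{"x": -0.15,"y": 0.2,"z": 0,"ax": 0,"ay": 0,"az": 0,"hand": 53},{"x": -0.26,"y": 0.35,"z": 0,"ax": 0,"ay": 0,"az": 0,"hand": 53},{"x": -0.26,"y": 0.35,"z": 0,"ax": 0,"ay": 0,"az": 0,"hand": 53},{"x": -0.26,"y": 0.35,"z": 0,"ax": 0,"ay": 0,"az": 0,"hand": 53}]}}

```text
clock: 16.85
eef_pos: [639.8, 104.9, 96.9]
tcp_rot: [-3.14, -0.0, 1.767]
contact_force: [0.1, -0.4, -2.6]
opening: 0.691
grasp_force: 44.2
```

```bash
python3 go.py 642.4 103.3 18 11.2; python3 look.py w8
```

```text
t 16.85 pos [639.8 104.9  96.9] q6 -0.04 open 0.69 grasp 44 F [ 0.1 -0.4 -2.6]
mm [-2.2  2.4 78.9] units xyz [-0.043  0.048  1.578] turn [-0.015 -0.003  0.007]
```

View pics/w8.png

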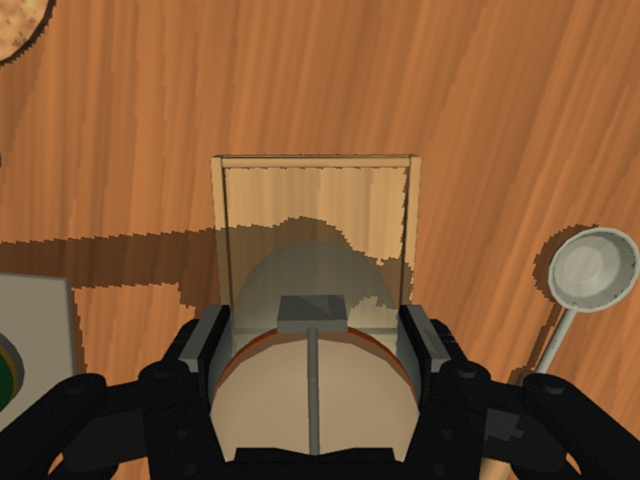

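The jar is held with its clasp at the top (312,312). The tray's end edge runs from (213,156) to (420,156).

```bash
python3 - <<'E'
import pickle
from h import *
np.set_printoptions(precision=1,suppress=True)
W=pickle.load(open("w8.pkl","rb"))
a,b=plane(W,(213,156),14),plane(W,(420,156),14);u=(b-a)/np.linalg.norm(b-a);m=(a+b)/2
print(a,b,np.linalg.norm(b-a),np.degrees(np.arctan2(u[1],u[0])),"cell",m+53.5*np.array([u[1],-u[0],0]))
E
```

```text
[579.  145.7  14. ] [684.1 166.6  14. ] 107.14351182008413 11.223724943585198 cell [641.9 103.7  14. ]
```

Call:
{"op": "drive_tool", "data": {"plan": [{"x": -0.04,"y": 0.03,"z": 0.3,"ax": 0,"ay": 0,"az": 0,"hand": 53},{"x": -0.04,"y": 0.03,"z": 0.7,"ax": 0,"ay": 0,"az": 0,"hand": 53},{"x": -0.04,"y": 0.03,"z": 1.1,"ax": 0,"ay": 0,"az": 0,"hand": 53},{"x": -0.04,"y": 0.03,"z": 1.4,"ax": 0,"ay": 0,"az": 0,"hand": 53},{"x": -0.04,"y": 0.03,"z": 1.5,"ax": 0,"ay": 0,"az": 0,"hand": 53},{"x": -0.04,"y": 0.03,"z": 1.54,"ax": 0,"ay": 0,"az": 0,"hand": 53},{"x": -0.04,"y": 0.03,"z": 1.56,"ax": 0,"ay": 0,"az": 0,"hand": 53},{"x": -0.04,"y": 0.03,"z": 1.56,"ax": 0,"ay": 0,"az": 0,"hand": 53}]}}

```text
clock: 17.7
eef_pos: [643.5, 102.9, 19.9]
tcp_rot: [3.14, 0.0, 1.766]
contact_force: [0.3, -0.2, -1.7]
opening: 0.694
grasp_force: 44.2
```

Call:
{"op": "drive_tool", "data": {"plan": [{"x": 0,"y": 0,"z": 0,"ax": 0,"ay": 0,"az": 0,"hand": 53}]}}

```text
clock: 17.8
eef_pos: [643.5, 102.8, 20.1]
tcp_rot: [3.14, 0.0, 1.766]
contact_force: [0.4, -0.9, -2.9]
opening: 0.691
grasp_force: 44.2
```

Still 2 mm above the floor. Nudge −1.5 mm in x and come down.

Call:
{"op": "drive_tool", "data": {"plan": [{"x": 0.01,"y": -0.03,"z": 0.02,"ax": 0,"ay": 0,"az": 0,"hand": 53},{"x": 0.01,"y": -0.03,"z": 0.03,"ax": 0,"ay": 0,"az": 0,"hand": 53},{"x": 0.01,"y": -0.03,"z": 0.04,"ax": 0,"ay": 0,"az": 0,"hand": 53},{"x": 0.01,"y": -0.03,"z": 0.045,"ax": 0,"ay": 0,"az": 0,"hand": 53},{"x": 0.01,"y": -0.03,"z": 0.045,"ax": 0,"ay": 0,"az": 0,"hand": 53}]}}

```text
clock: 18.3
eef_pos: [641.3, 103.0, 18.2]
tcp_rot: [3.142, -0.0, 1.766]
contact_force: [-4.9, 0.5, 9.0]
opening: 0.694
grasp_force: 45.3
```

Call:
{"op": "drive_tool", "data": {"plan": [{"x": 0,"y": 0,"z": -0.01,"ax": 0,"ay": 0,"az": 0,"hand": 60},{"x": 0,"y": 0,"z": -0.01,"ax": 0,"ay": 0,"az": 0,"hand": 66},{"x": 0,"y": 0,"z": -0.01,"ax": 0,"ay": 0,"az": 0,"hand": 75},{"x": 0,"y": 0,"z": -0.05,"ax": 0,"ay": 0,"az": 0,"hand": 85},{"x": 0,"y": 0,"z": -0.5,"ax": 0,"ay": 0,"az": 0,"hand": 85},{"x": 0,"y": 0,"z": -1.2,"ax": 0,"ay": 0,"az": 0,"hand": 85},{"x": 0,"y": 0,"z": -2.1,"ax": 0,"ay": 0,"az": 0,"hand": 85},{"x": 0,"y": 0,"z": -3.0,"ax": 0,"ay": 0,"az": 0,"hand": 85}]}}

```text
clock: 19.1
eef_pos: [640.9, 102.9, 168.3]
tcp_rot: [-3.141, -0.0, 1.766]
contact_force: [1.1, -0.3, 0.3]
opening: 0.997
grasp_force: 0.0
```

```bash
python3 look.py w9; python3 go.py 435.4 -215.4 200 11
```

```text
t 19.15 pos [645.1 103.5 176.8] q6 -0.04 open 0.99 grasp 0 F [2.4 0.6 6. ]
mm [-272.2 -267.4  -25.8] units xyz [-5.444 -5.347 -0.515] turn [0.095 0.004 0.032]
```

View pics/w9.png

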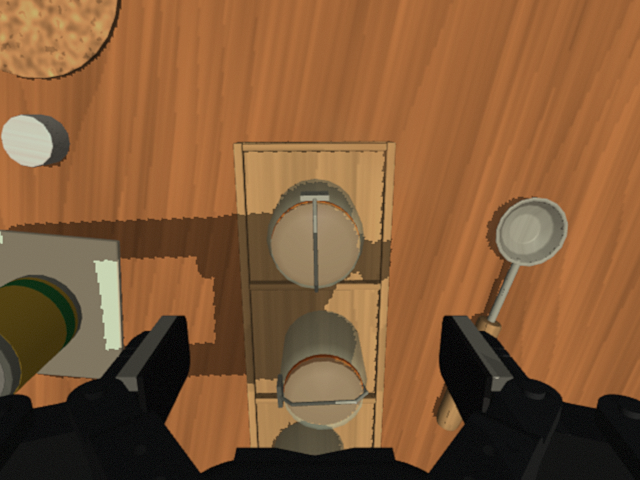

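The jar stands upright in the tray cell (lid (315,243), cell about (250..388, 150..283)). jar_b's lid, centred near (323,393), sits as before. Last, the funnel goes to the mat.

Call:
{"op": "drive_tool", "data": {"plan": [{"x": -0.4,"y": -0.4,"z": -0.2,"ax": 0,"ay": 0,"az": 0,"hand": 85},{"x": -1.1,"y": -1.1,"z": -0.4,"ax": 0,"ay": 0,"az": 0,"hand": 85},{"x": -1.8,"y": -1.75,"z": -0.4,"ax": 0,"ay": 0,"az": 0,"hand": 85},{"x": -2.5,"y": -2.4,"z": -0.4,"ax": 0,"ay": 0,"az": 0,"hand": 85},{"x": -3.2,"y": -3.1,"z": -0.4,"ax": 0,"ay": 0,"az": 0,"hand": 85},{"x": -3.9,"y": -3.8,"z": -0.4,"ax": 0,"ay": 0,"az": 0,"hand": 85},{"x": -4.6,"y": -4.45,"z": -0.4,"ax": 0,"ay": 0,"az": 0,"hand": 85},{"x": -5.2,"y": -5.0,"z": -0.4,"ax": 0,"ay": 0,"az": 0,"hand": 85}]}}

```text
clock: 19.95
eef_pos: [445.2, -202.3, 187.2]
tcp_rot: [3.141, 0.001, 1.766]
contact_force: [0.2, 0.2, -0.2]
opening: 0.995
grasp_force: 0.0
```

Call:
{"op": "drive_tool", "data": {"plan": [{"x": -0.2,"y": -0.25,"z": 0,"ax": 0,"ay": 0,"az": 0,"hand": 60},{"x": -0.25,"y": -0.27,"z": 0,"ax": 0,"ay": 0,"az": 0,"hand": 60},{"x": -0.25,"y": -0.27,"z": 0,"ax": 0,"ay": 0,"az": 0,"hand": 60},{"x": -0.25,"y": -0.27,"z": 0,"ax": 0,"ay": 0,"az": 0,"hand": 60}]}}

```text
clock: 20.35
eef_pos: [436.5, -214.9, 187.1]
tcp_rot: [3.141, -0.0, 1.767]
contact_force: [-0.2, 0.1, -0.5]
opening: 0.704
grasp_force: 0.0
```

```bash
python3 go.py 435.4 -215.4 66 11.2; python3 look.py w10
```

```text
t 20.35 pos [ 436.5 -214.9  187.1] q6 -0.66 open 0.70 grasp 0 F [-0.2  0.1 -0.5]
mm [ -0.3  -1.2 121.1] units xyz [-0.005 -0.023  2.421] turn [ 0.004 -0.     0.004]
```

Call:
{"op": "drive_tool", "data": {"plan": [{"x": 0,"y": -0.02,"z": 0.5,"ax": 0,"ay": 0,"az": 0,"hand": 50},{"x": 0,"y": -0.02,"z": 1.0,"ax": 0,"ay": 0,"az": 0,"hand": 50},{"x": 0,"y": -0.02,"z": 1.5,"ax": 0,"ay": 0,"az": 0,"hand": 50},{"x": 0,"y": -0.02,"z": 2.0,"ax": 0,"ay": 0,"az": 0,"hand": 45},{"x": 0,"y": -0.02,"z": 2.3,"ax": 0,"ay": 0,"az": 0,"hand": 40},{"x": 0,"y": -0.02,"z": 2.4,"ax": 0,"ay": 0,"az": 0,"hand": 36},{"x": 0,"y": -0.02,"z": 2.4,"ax": 0,"ay": 0,"az": 0,"hand": 32},{"x": 0,"y": -0.02,"z": 2.4,"ax": 0,"ay": 0,"az": 0,"hand": 30}]}}

```text
clock: 21.2
eef_pos: [435.5, -215.6, 67.6]
tcp_rot: [3.141, 0.001, 1.767]
contact_force: [-0.4, -0.0, 0.2]
opening: 0.352
grasp_force: 0.0
```

```bash
python3 go.py 435.4 -215.4 66 11.2
```

```text
t 21.2 pos [ 435.5 -215.6   67.6] q6 -0.66 open 0.35 grasp 0 F [-0.4 -0.   0.2]
mm [ 0.2 -0.1  1.6] units xyz [ 0.004 -0.002  0.033] turn [0.007 0.005 0.006]
```

Call:
{"op": "drive_tool", "data": {"plan": [{"x": 0,"y": 0,"z": 0.03,"ax": 0,"ay": 0,"az": 0,"hand": 24},{"x": 0,"y": 0,"z": 0.03,"ax": 0,"ay": 0,"az": 0,"hand": 20},{"x": 0,"y": 0,"z": 0.03,"ax": 0,"ay": 0,"az": 0,"hand": 12},{"x": 0,"y": 0,"z": 0.03,"ax": 0,"ay": 0,"az": 0,"hand": 12},{"x": 0,"y": 0,"z": 0.03,"ax": 0,"ay": 0,"az": 0,"hand": 12},{"x": 0,"y": 0,"z": 0.03,"ax": 0,"ay": 0,"az": 0,"hand": 12}], "grip_force": 25}}

```text
clock: 21.8
eef_pos: [435.3, -215.9, 66.0]
tcp_rot: [3.141, 0.001, 1.766]
contact_force: [0.8, 1.5, 6.5]
opening: 0.215
grasp_force: 26.1
```

```bash
python3 go.py 431 220.8 190 11.2
```

```text
t 21.8 pos [ 435.3 -215.9   66. ] q6 -0.66 open 0.22 grasp 26 F [0.8 1.5 6.5]
mm [ 429.1   80.6 -124.1] units xyz [ 8.583  1.612 -2.482] turn [ 0.009  0.005 -0.002]
```

Call:
{"op": "drive_tool", "data": {"plan": [{"x": 0,"y": 0,"z": -0.4,"ax": 0,"ay": 0,"az": 0,"hand": 12},{"x": 0,"y": 0,"z": -1.0,"ax": 0,"ay": 0,"az": 0,"hand": 12},{"x": 0,"y": 0,"z": -1.7,"ax": 0,"ay": 0,"az": 0,"hand": 12},{"x": 0.4,"y": 0.08,"z": -2.3,"ax": 0,"ay": 0,"az": 0,"hand": 12},{"x": 1.0,"y": 0.19,"z": -2.5,"ax": 0,"ay": 0,"az": 0,"hand": 12},{"x": 1.7,"y": 0.32,"z": -2.5,"ax": 0,"ay": 0,"az": 0,"hand": 12},{"x": 2.5,"y": 0.47,"z": -2.5,"ax": 0,"ay": 0,"az": 0,"hand": 12},{"x": 3.3,"y": 0.62,"z": -2.5,"ax": 0,"ay": 0,"az": 0,"hand": 12}]}}

```text
clock: 22.6
eef_pos: [432.7, -46.7, 190.7]
tcp_rot: [3.141, 0.0, 1.765]
contact_force: [0.8, 0.4, 0.0]
opening: 0.212
grasp_force: 25.4
```

Call:
{"op": "drive_tool", "data": {"plan": [{"x": 0.8,"y": 0.15,"z": 0,"ax": 0,"ay": 0,"az": 0,"hand": 12},{"x": 1.6,"y": 0.3,"z": 0,"ax": 0,"ay": 0,"az": 0,"hand": 12},{"x": 2.4,"y": 0.45,"z": 0,"ax": 0,"ay": 0,"az": 0,"hand": 12},{"x": 3.2,"y": 0.6,"z": 0,"ax": 0,"ay": 0,"az": 0,"hand": 12},{"x": 4.0,"y": 0.75,"z": 0,"ax": 0,"ay": 0,"az": 0,"hand": 12},{"x": 4.7,"y": 0.88,"z": 0,"ax": 0,"ay": 0,"az": 0,"hand": 12},{"x": 5.1,"y": 0.96,"z": 0,"ax": 0,"ay": 0,"az": 0,"hand": 12},{"x": 5.2,"y": 0.99,"z": 0,"ax": 0,"ay": 0,"az": 0,"hand": 12}]}}

```text
clock: 23.4
eef_pos: [431.0, 218.6, 190.3]
tcp_rot: [-3.141, -0.0, 1.768]
contact_force: [0.1, -0.1, -0.4]
opening: 0.215
grasp_force: 25.4
```

Call:
{"op": "drive_tool", "data": {"plan": [{"x": 0,"y": 0,"z": 0.4,"ax": 0,"ay": 0,"az": 0,"hand": 12},{"x": 0,"y": 0,"z": 0.8,"ax": 0,"ay": 0,"az": 0,"hand": 12},{"x": 0,"y": 0,"z": 1.0,"ax": 0,"ay": 0,"az": 0,"hand": 12},{"x": 0,"y": 0,"z": 1.0,"ax": 0,"ay": 0,"az": 0,"hand": 12},{"x": 0,"y": 0,"z": 1.0,"ax": 0,"ay": 0,"az": 0,"hand": 12}]}}

```text
clock: 23.9
eef_pos: [431.5, 216.5, 140.8]
tcp_rot: [-3.141, 0.0, 1.766]
contact_force: [0.8, 0.3, -0.7]
opening: 0.214
grasp_force: 25.4
```

```bash
python3 go.py 431 220.8 66 11.2; python3 look.py w11
```

```text
t 23.9 pos [431.5 216.5 140.8] q6 0.27 open 0.21 grasp 25 F [ 0.8  0.3 -0.7]
mm [ 4.3  0.4 74.8] units xyz [0.087 0.008 1.497] turn [-0.001  0.001 -0.006]
```

```bash
python3 - <<'E'
import pickle,cv2
from h import *
np.set_printoptions(precision=1,suppress=True)
W=pickle.load(open("w3.pkl","rb"))
print("w3 mouth",plane(W,(316.5,210.5),7),"spout",plane(W,(317,246),106),"hex",plane(W,(314.7,205.8),6))
W=pickle.load(open("w10.pkl","rb")); im=cv2.imread("pics/w10.png"); g=cv2.cvtColor(im,cv2.COLOR_BGR2GRAY)
for r0,r1,z in((8,24,106),(45,75,7)):
    c=cv2.HoughCircles(g[:330],cv2.HOUGH_GRADIENT,1.2,30,param1=100,param2=18,minRadius=r0,maxRadius=r1)
    for u,v,r in c[0][:4]: 
        if 250<u<380: print("w10",u,v,r,plane(W,(u,v),z))
E
```

```text
w3 mouth [ 437.1 -216.3    7. ] spout [ 436.7 -214.9  106. ] hex [ 435. -213.    6.]
w10 311.40002 253.8 10.76 [ 436. -216.  106.]
w10 276.6 145.8 15.08 [ 407.4 -162.4  106. ]
w10 348.6 150.6 17.6 [ 443.9 -157.7  106. ]
w10 311.40002 211.8 54.48 [ 435.4 -215.3    7. ]
w10 315.0 179.40001 61.08 [ 433.2 -190.3    7. ]
w10 349.80002 214.20001 47.88 [ 464.7 -211.4    7. ]
```

The funnel sits centred in the grip to within about 1 mm. Lower it.

Call:
{"op": "drive_tool", "data": {"plan": [{"x": 0.09,"y": 0.01,"z": 0.3,"ax": 0,"ay": 0,"az": 0,"hand": 12},{"x": 0.09,"y": 0.01,"z": 0.7,"ax": 0,"ay": 0,"az": 0,"hand": 12},{"x": 0.09,"y": 0.01,"z": 1.1,"ax": 0,"ay": 0,"az": 0,"hand": 12},{"x": 0.09,"y": 0.01,"z": 1.35,"ax": 0,"ay": 0,"az": 0,"hand": 12},{"x": 0.09,"y": 0.01,"z": 1.43,"ax": 0,"ay": 0,"az": 0,"hand": 12},{"x": 0.09,"y": 0.01,"z": 1.46,"ax": 0,"ay": 0,"az": 0,"hand": 12},{"x": 0.09,"y": 0.01,"z": 1.48,"ax": 0,"ay": 0,"az": 0,"hand": 12},{"x": 0.09,"y": 0.01,"z": 1.48,"ax": 0,"ay": 0,"az": 0,"hand": 12}]}}

```text
clock: 24.75
eef_pos: [431.3, 221.6, 67.1]
tcp_rot: [3.141, -0.0, 1.766]
contact_force: [0.2, -0.5, -0.6]
opening: 0.218
grasp_force: 25.4
```

Call:
{"op": "drive_tool", "data": {"plan": [{"x": 0,"y": 0,"z": 0,"ax": 0,"ay": 0,"az": 0,"hand": 12}]}}

```text
clock: 24.85
eef_pos: [431.2, 221.5, 67.1]
tcp_rot: [3.141, -0.0, 1.766]
contact_force: [-0.6, 0.2, -0.4]
opening: 0.217
grasp_force: 25.4
```

Call:
{"op": "drive_tool", "data": {"plan": [{"x": -0.01,"y": 0,"z": 0.01,"ax": 0,"ay": 0,"az": 0,"hand": 12},{"x": -0.01,"y": 0,"z": 0.02,"ax": 0,"ay": 0,"az": 0,"hand": 12},{"x": -0.01,"y": 0,"z": 0.025,"ax": 0,"ay": 0,"az": 0,"hand": 12},{"x": -0.01,"y": 0,"z": 0.025,"ax": 0,"ay": 0,"az": 0,"hand": 12}]}}

```text
clock: 25.25
eef_pos: [431.3, 221.0, 66.0]
tcp_rot: [3.141, -0.0, 1.766]
contact_force: [-2.0, -1.2, 9.7]
opening: 0.213
grasp_force: 26.5
```

Contact. Release and rise.

Call:
{"op": "drive_tool", "data": {"plan": [{"x": 0,"y": 0,"z": -0.01,"ax": 0,"ay": 0,"az": 0,"hand": 18},{"x": 0,"y": 0,"z": -0.01,"ax": 0,"ay": 0,"az": 0,"hand": 24},{"x": 0,"y": 0,"z": -0.01,"ax": 0,"ay": 0,"az": 0,"hand": 34},{"x": 0,"y": 0,"z": -0.01,"ax": 0,"ay": 0,"az": 0,"hand": 50},{"x": 0,"y": 0,"z": -0.3,"ax": 0,"ay": 0,"az": 0,"hand": 70},{"x": 0,"y": 0,"z": -1.0,"ax": 0,"ay": 0,"az": 0,"hand": 85},{"x": 0,"y": 0,"z": -1.8,"ax": 0,"ay": 0,"az": 0,"hand": 85},{"x": 0,"y": 0,"z": -2.7,"ax": 0,"ay": 0,"az": 0,"hand": 85}]}}

```text
clock: 26.05
eef_pos: [430.2, 220.5, 201.0]
tcp_rot: [-3.14, 0.001, 1.766]
contact_force: [1.5, 0.7, -0.0]
opening: 0.998
grasp_force: 0.0
```

Call:
{"op": "drive_tool", "data": {"plan": [{"x": -0.6,"y": 0,"z": -0.5,"ax": 0,"ay": 0,"az": 0,"hand": 85},{"x": -1.0,"y": 0,"z": -0.8,"ax": 0,"ay": 0,"az": 0,"hand": 85},{"x": -1.0,"y": 0,"z": -0.8,"ax": 0,"ay": 0,"az": 0,"hand": 85},{"x": -1.0,"y": 0,"z": -0.8,"ax": 0,"ay": 0,"az": 0,"hand": 85}]}}

```text
clock: 26.45
eef_pos: [440.6, 171.8, 240.2]
tcp_rot: [3.141, -0.0, 1.765]
contact_force: [-0.7, 0.6, 0.2]
opening: 0.994
grasp_force: 0.0
```

```bash
python3 look.py w12; python3 look.py sideE side; python3 - <<'E'
import cv2,numpy as np
w=cv2.imread("pics/w12.png");s=cv2.imread("pics/sideE.png")
s=cv2.resize(s[130:400,230:520],(400,372))
w=cv2.resize(w,(400,300)); cv2.imwrite("pics/fin.png",np.hstack([cv2.copyMakeBorder(w,0,72,0,0,0),s]))
E
```

```text
(no output)
```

View pics/fin.png

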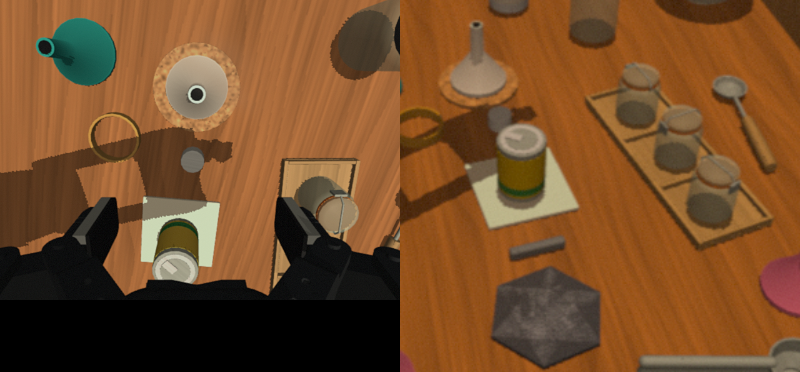

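The final picture shows the funnel upright in the middle of the cork mat (197,87), the can on the tile (521,165), all three jars in the tray and the trivet empty. The gripper is clear of everything, so I'll hand it in.

```bash
python3 -c "
from rig import r
print(r.sign_off())"
```

```text
the job is handed in; nothing more can be done
None
```

The job is done and handed in at about 26.6 s: the jar is in its tray cell, the can on the tile and the funnel on the cork mat, after I parked the funnel on the trivet first; all stood upright in the final pictures.

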